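Jog the vial mixer

ROBOT

A 6-joint arm with a two-finger parallel gripper is mounted at the origin on a cart in front of the work surface, level with it; the furniture and walls round the work are solid. World frame = base frame: x ahead of the robot, y to its left, z up, the work surface at z = 0. Lengths are in mm, angles in rad, forces in N, time in s.
With the tool pointing down it reaches from about 275 to 1000 mm from the base axis. Payload 8.4 kg.
Tool frame: the origin (TCP) lies on the centre line of the jaws, within the pads' length; the fingertips stand r.tip_reach ahead of it and the grasp point (between the pads) lies 11 mm behind it (r.tip_reach is the distance from the TCP to the fingertips, in mm); z points along the fingers, y is the line along which they close (so a half turn about z gives the same grasp; the last joint's range is limited). The gripper opens to 85 mm and grips with 20 to 120 N. Pads are 22 mm wide; open, the fingers measure 114 mm over their backs; the gripper's body (76 mm by 85 mm) begins 54 mm behind the grasp point. The pads swing forward as they close: fully open they stand 13 mm farther back than shut.
Start: joints at [-1.105, 0.353, 1.633, -0, 1.155, -0.002], TCP at [281.826, -557.855, 239.281] pointing down, gripper open.
Joint ranges: [-2.63, 2.63], [-0.92, 2.1], [0.06, 2.66], [-1.3, 4.44], [0, 2.69], [-3.02, 3.02]. Speed limits (rad/s): [2.22, 2.22, 2.79, 3.14, 3.14, 3.14].

INTERFACE

Orientations are given as [roll, pitch, yaw] about the fixed x, y, z axes, in that order (R = Rz(yaw) Ry(pitch) Rx(roll)).
In Python, from rig import r gives the robot as it stands.
- The arm moves only by the tool carry_out, never from a script. Its argument "targets" is a list of rows, each an object with "dp": the shift along the tool's x, y, z in mm, a list of three; "yaw": the turn about the tool's z in degrees. A call has 1 to 12 rows; each row is the pose to reach, as a shift and turn from the pose commanded when the call began, along the tool's axes at that moment; what a row does not reach only later rows make up. A row lasts 1/8 s, in which the tool goes at most 62.5 mm and 10.7 degrees, less where a joint would pass 70% of its speed; a pose out of reach is approached as far as the arm can. A call with a gripper value outside its range is refused whole. "fingers" is the opening, from -1 (shut) to 1 (fully open), so that 0 is half open, set as the call begins (left out, the last holds). The fingers move at their own pace and stop on an object; "grip_force" is the grip in N (left out, the last holds). Time passes only in rows, so rows that repeat a pose let the fingers close. It gives the time, the measured TCP pose, the force, the opening and the grip force at its end, in the units of the state.
- r.sense(): the state, without advancing time (a new reading comes with each control period).
- r.grab_frame(name): name is "scene" or "top"; returns the picture (384x512x3 uint8, red, green, blue); there is no depth.
- r.get_calibration(name): a dict with "fx", "fy", "cx", "cy" (pixels), "dist_coeffs" ([k1, k2, p1, p2, k3] as OpenCV has them; the pictures are not rectified), "rvec" (rotation vector, rad) and "tvec" (3), from world to camera coordinates, as OpenCV has them. Camera axes: x right, y down, z forward; pixel columns grow to the right and rows downward; lengths in mm; the calibration is good to about 2 mm. A picture is of the moment at which its call begins. get_calibration takes no time and is no camera call.
- r.sign_off(): hands the job in; it is judged then, once.
The state is a dict: "clock": time; "qpos": joint angles; "qvel": joint speeds; "joint_efforts": joint torques, N m; "eef_pos": TCP position; "tcp_rot": TCP orientation; "contact_force": force on the tool from outside, world axes, zero at the start; "wrist_torque": the same for the moment, N m; "opening": opening from 0.0 (shut) to 1.0 (fully open); "grasp_force": force on a finger pad.
Only numpy, scipy, OpenCV 4.12 (cv2) and the standard library are available. Lean on these libraries where they do the work, as an engineer would, in place of code of your own. Each camera call takes 0.05 s, during which the arm holds its last target. There are 200 camera calls.

TASK

Run the vial mixer by hand: first tip the white rocker switch fully on by pressing its raised far half, then push the square blue latch key fully down, then press the round green key fully down and hold it. Finish the program while the fingers still hold the green key down; leave the red key alone, and do not pick up or shift the amber vial, the small vial or the beaker that stand around.

Things in the scene. Friction and masses are not known exactly. Their poses are not given: they have to be found in the camera images.
- mixer: White bench mixer, 210 (x) x 270 (y) mm, fixed on the desk; origin at the centre of its underside; x points from its front (robot side) to its back, z up. Front panel 42 mm high, with four control modules in a row at x = -55 mm, y = +90, +30, -30, -90 mm, in an order that changes between starts; all have the mixer's yaw. Rear deck, behind x = -7 mm, 55 mm high.
- holder (a point): Centre of a round black rubber vial holder on the mixer's rear deck, 100 mm across, 75 mm above the desk; three capped vials are fixed in it, tops 119 mm above the desk.
- rocker_base: Black base of the rocker switch, 74 x 46 mm plate 8 mm thick with 13 mm high cheeks at both sides (29 mm apart inside). Its origin is the centre of the module's underside, on the panel (z = 0.042 m). Fixed to the mixer; stands in any of the four panel places.
- rocker_far (a point): Press point, moving with the paddle: top of the rocker's far half (towards the mixer's back, orange dot), 17 mm from the pivot. White paddle, 57 mm long along the mixer's x, 26 mm wide, a shallow V. Off: far half slopes up 0.36 rad to about 69 mm above the desk, near half level. On: far half level, 59 mm above the desk, near half sloping up.
- rocker (a joint): Rocker angle, rad: about 0 off (up to 0.05 at the start), 0.36 fully on. Stays where it is left; about 2 N at the press point moves it.
- latch_base: Black 46 x 46 mm base of the blue latch key, with a 36 mm square dark collar 13 mm high. Its origin is the centre of the module's underside, on the panel (z = 0.042 m). Fixed to the mixer; stands in any of the four panel places.
- latch_top (a point): Centre of the top of the square blue key cap, 28 x 28 mm, 67 mm above the desk when up (12 mm proud of its collar), 60 mm when fully down; moves with the cap.
- latch (a joint): Blue key travel, m: 0 up, 0.007 fully down. About 2.5 N pushes it; it has no return spring and stays where it is pushed.
- run_base: Black 46 x 46 mm base of the green key, with a round bright collar 38 mm across and 13 mm high. Its origin is the centre of the module's underside, on the panel (z = 0.042 m). Fixed to the mixer; stands in any of the four panel places.
- run_top (a point): Centre of the top of the round green key cap, 29 mm across, 67 mm above the desk when up (12 mm proud of its collar), 60 mm when fully down; moves with the cap.
- run (a joint): Green key travel, m: 0 up, 0.007 fully down. Spring return: starts to move at about 1.5 N, fully down at about 4.6 N.
- stop_top (a point): Centre of the top of the round red key cap, the same size and height as the green one; not to be pressed.
- stop (a joint): Red key travel, m: 0 up, 0.007 fully down; spring like the green key's.
- amber_mid (a point): Centre of a loose amber vial with black cap, 35 mm across and 70 mm tall, standing on the desk left of the mixer (35 mm is half its height).
- small_mid (a point): Centre of a loose small clear vial with white cap, 22 mm across and 46 mm tall, standing on the right part of the mixer's rear deck.
- beaker_mid (a point): Centre of a loose clear beaker, 54 mm across and 70 mm tall, standing on the desk right of the mixer.

How it is judged:
By the outcome, as a careful person would: the job done as asked, in the order asked, and still so for the second after the job is handed in, while the arm keeps its last pose, push and grip.
It also fails if it takes over 42 s, if anything falls off the work surface, if the arm or the gripper's body presses on something with over 40 N, if the wrist force passes 120 N, or if a joint passes its speed limit or range.

## Working session

There is one attempt and no reset: what is moved stays moved. The work goes in short steps, Python scripts to look and compute and a tool call to move; the robot and the scene stay as the last step left them, time stands still between calls to the robot, and variables do not carry over. Pictures are saved under pics/ and viewed, at most 10 in all, crops included, and the job is handed in when it is done.

Besides the shell and the picture viewer there is one more tool, called after "Emit:" as name([rows], argument=value, ...), one row to a line, values as JSON. carry_out: Moves the arm, as the interface text tells. Its arguments: {"type":"object","properties":{"targets":{"type":"array","items":{"type":"object","properties":{"dp":{"type":"array","items":{"type":"number"}},"yaw":{"type":"number"}}}},"fingers":{"type":"number"},"grip_force":{"type":"number"}},"required":["targets"]}

```bash
mkdir -p pics; python3 - <<'E'
from rig import r
import cv2,numpy as np
for n in("scene","top"):
    cv2.imwrite(f"pics/{n}0.png",r.grab_frame(n)[:,:,::-1]); c=r.get_calibration(n); print(c)
s=r.sense(); print(s, r.tip_reach)
E
```

```text
{'fx': 477.193774723848, 'fy': 477.193774723848, 'cx': 248.3113739113694, 'cy': 187.8363045778185, 'dist_coeffs': array([-0.01387898,  0.        ,  0.        ,  0.        ,  0.        ]), 'rvec': array([ 1.36316551, -2.18476962,  0.93922041]), 'tvec': array([479.91378099, 326.30081381, 705.34807601])}
{'fx': 468.82843888527844, 'fy': 468.82843888527844, 'cx': 247.76803444330122, 'cy': 191.6741253482842, 'dist_coeffs': array([-0.01390246,  0.        ,  0.        ,  0.        ,  0.        ]), 'rvec': array([ 2.06899243, -2.15405886,  0.22355858]), 'tvec': array([260.34296013, 590.53258962, 987.45761669])}
{'clock': 0.1, 'qpos': array([-1.10538823e+00,  3.53611083e-01,  1.63404795e+00,  1.73334265e-05,
        1.15521888e+00, -2.38527924e-03]), 'qvel': array([ 0.00170842, -0.00122556, -0.00186214,  0.0009033 ,  0.00078596,
       -0.00118211]), 'joint_efforts': array([ 3.82400758e-04, -6.06357908e+01, -3.42819285e+01, -2.38499541e-05,
        3.93212627e-03, -1.30159435e-05]), 'eef_pos': array([ 281.6487214 , -557.47278439,  238.62170456]), 'tcp_rot': array([-3.14030744e+00, -1.89146933e-05,  4.67786351e-01]), 'contact_force': array([-0.59863475, -0.28006127,  0.27877607]), 'wrist_torque': array([-0.0611891 , -0.02505534,  0.03089516]), 'grasp_force': 0.0, 'opening': 0.9978521689179563} 8.0
```

View pics/scene0.png

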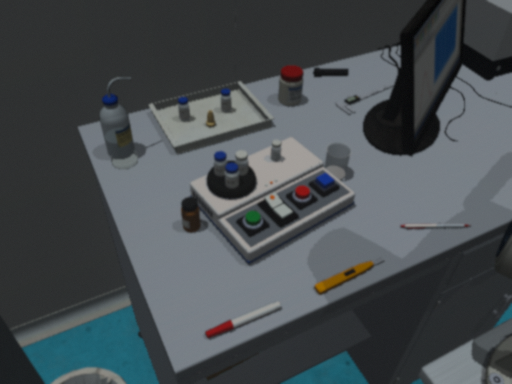

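View pics/top0.png

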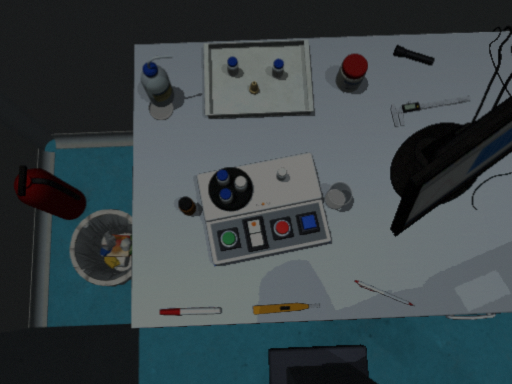

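Both views show the row from left to right as green (229,238 in top), rocker (256,233), red (282,228), blue (308,223). The amber vial is to the left and the beaker at the right end. Next I locate the caps by colour in both views.

```bash
cat > h.py <<'E'
import cv2,numpy as np
def ray(c,uv,z):
    K=np.array([[c['fx'],0,c['cx']],[0,c['fy'],c['cy']],[0,0,1]])
    n=cv2.undistortPoints(np.array([[uv]],float),K,c['dist_coeffs'])[0,0]
    R=cv2.Rodrigues(c['rvec'])[0]; o=-R.T@c['tvec']; d=R.T@np.array([*n,1])
    return o+d*(z-o[2])/d[2]
def blob(im,col,guess,rad=13):
    f=im.astype(int); R,G,B=f[...,0],f[...,1],f[...,2]
    m={'g':(G-R>35)&(G-B>20),'r':(R-G>60)&(R-B>60),'b':(B-R>50)&(B-G>30)}[col]
    y,x=np.nonzero(m); k=np.hypot(x-guess[0],y-guess[1])<rad
    return np.array([x[k].mean(),y[k].mean()]),k.sum()
E
python3 - <<'E'
from rig import r
from h import *
G={'scene':dict(g=(253,217),r=(302,191),b=(325,181)),'top':dict(g=(229,238),r=(282,228),b=(308,223))}
for n in G:
    im=cv2.imread(f'pics/{n}0.png')[:,:,::-1]; c=r.get_calibration(n); P={}
    for k,g in G[n].items():
        uv,cnt=blob(im,k,g); P[k]=ray(c,uv,66); print(n,k,uv.round(1),cnt,P[k].round(1))
    d=P['g']-P['b']; print('len',np.linalg.norm(d),'yaw',np.degrees(np.arctan2(-d[0],d[1])))
    x=cv2.resize(im[160:280,170:370],None,fx=4,fy=4,interpolation=cv2.INTER_CUBIC); cv2.imwrite(f'pics/{n}c.png',x)
E
```

```text
scene g [252.5 216.1] 135 [495.4 282.   66. ]
scene r [302.2 190.4] 113 [514.3 163.5  66. ]
scene b [324.7 178.8] 139 [523.4 105.3  66. ]
len 178.90444783382952 yaw 9.009578343939792
top g [228.3 237.7] 118 [498.7 282.9  66. ]
top r [281.8 227. ] 110 [517.4 164.8  66. ]
top b [308.4 221.5] 152 [527.2 105.7  66. ]
len 179.53962593426988 yaw 9.129317839941661
```

View pics/topc.png

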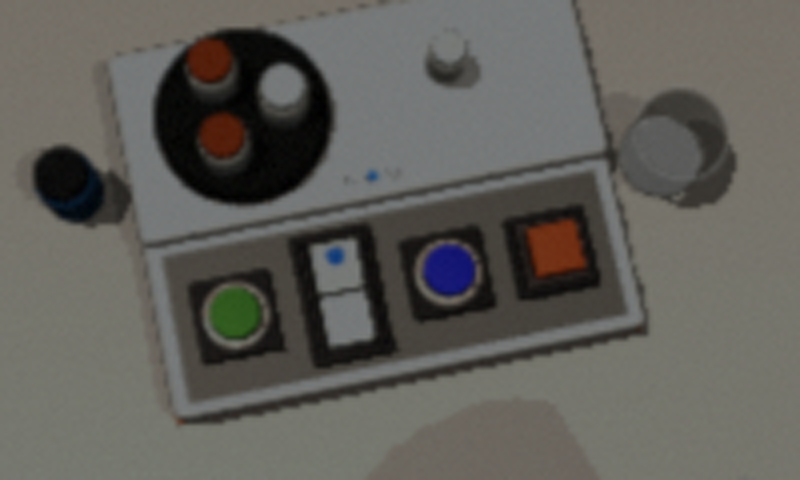

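The crop shows green, rocker with its orange dot on the far half, red and blue, with a free approach (that file has red and blue swapped). I'll compute the move numbers.

```bash
cat >> h.py <<'E'
def go(r,*W,yaw=None):
    s=r.sense(); a=s['tcp_rot'][2]; p=s['eef_pos']
    print('t',s['clock'],'p',p.round(1),'yaw',np.degrees(a).round(2),'F',s['contact_force'].round(2),'open',s['opening'].round(3),'reach',r.tip_reach)
    if yaw is not None: print('turn',np.degrees(a)-yaw)
    for w in W:
        d=np.array(w)-p; print(w,'dp',np.round([d[0]*np.cos(a)+d[1]*np.sin(a),d[0]*np.sin(a)-d[1]*np.cos(a),-d[2]],1))
E
python3 -c "
from rig import r
from h import *
go(r,(400,60,239),(500,224,140),(523,226,110),yaw=9.05)"
```

```text
Traceback (most recent call last):
  File "h.py", line 14, in go
    print('t',s['clock'],'p',p.round(1),'yaw',np.degrees(a).round(2),'F',s['contact_force'].round(2),'open',s['opening'].round(3),'reach',r.tip_reach)
                                                                                                            ^^^^^^^^^^^^^^^^^^
AttributeError: 'float' object has no attribute 'round'
```

```bash
sed -i "s/s\['opening'\].round(3)/round(s['opening'],3)/" h.py
python3 -c "
from rig import r
from h import *
go(r,(400,60,239),(500,224,140),(523,226,110),yaw=9.05)"
```

```text
t 0.1 p [ 281.6 -557.5  238.6] yaw 26.8 F [-0.6  -0.28  0.28] open 0.998 reach 8.0
turn 17.75218362312929
(400, 60, 239) dp [ 3.841e+02 -4.978e+02 -4.000e-01]
(500, 224, 140) dp [ 547.3 -599.1   98.6]
(523, 226, 110) dp [ 568.7 -590.5  128.6]
```

Emit:
carry_out([
  {"dp": [35, -45, 0], "yaw": 2},
  {"dp": [73, -94, 0], "yaw": 4},
  {"dp": [110, -143, 0], "yaw": 6},
  {"dp": [148, -191, 0], "yaw": 8},
  {"dp": [185, -240, 0], "yaw": 10},
  {"dp": [222, -288, 0], "yaw": 12},
  {"dp": [259, -336, 0], "yaw": 14},
  {"dp": [296, -384, 0], "yaw": 16},
  {"dp": [333, -432, 0], "yaw": 17.7},
  {"dp": [366, -474, 0], "yaw": 17.7},
  {"dp": [384, -498, 0], "yaw": 17.7},
  {"dp": [384, -498, 0], "yaw": 17.7},
], fingers=-1, grip_force=30)

```text
clock: 1.6
eef_pos: [400.0, 61.5, 239.1]
tcp_rot: [-3.141, 0.0, 0.162]
contact_force: [-0.3, -1.0, -0.3]
opening: -0.002
grasp_force: 0.0
```

```bash
python3 -c "
from rig import r
from h import *
go(r,(523,226,140),(523,226,90),yaw=9.05)"
```

```text
t 1.6 p [400.   61.5 239.1] yaw 9.3 F [-0.29 -1.05 -0.28] open -0.002 reach 8.0
turn 0.24549358021795165
(523, 226, 140) dp [ 148.  -142.5   99.1]
(523, 226, 90) dp [ 148.  -142.5  149.1]
```

Emit:
carry_out([
  {"dp": [35, -34, 15], "yaw": 0},
  {"dp": [72, -70, 40]},
  {"dp": [110, -106, 65]},
  {"dp": [140, -135, 90]},
  {"dp": [148, -142.5, 115]},
  {"dp": [148, -142.5, 134]},
  {"dp": [148, -142.5, 134]},
  {"dp": [148, -142.5, 134]},
])

```text
schema error: expected keys dp, yaw
```

```bash
python3 -c "
from rig import r
from h import *
go(r,(523,226,80),(523,226,66),yaw=9.05)
a=r.grab_frame('scene')[120:270,150:350,::-1];b=r.grab_frame('top')[160:310,170:370,::-1]
cv2.imwrite('pics/n1.png',cv2.resize(np.vstack([a,b]),None,fx=2,fy=2) if 0 else cv2.resize(np.hstack([a,b]),None,fx=2,fy=2,interpolation=cv2.INTER_CUBIC))"
```

```text
t 1.6 p [400.   61.5 239.1] yaw 9.3 F [-0.29 -1.05 -0.28] open -0.002 reach 8.0
turn 0.24549358021795165
(523, 226, 80) dp [ 148.  -142.5  159.1]
(523, 226, 66) dp [ 148.  -142.5  173.1]
```

View pics/n1.png

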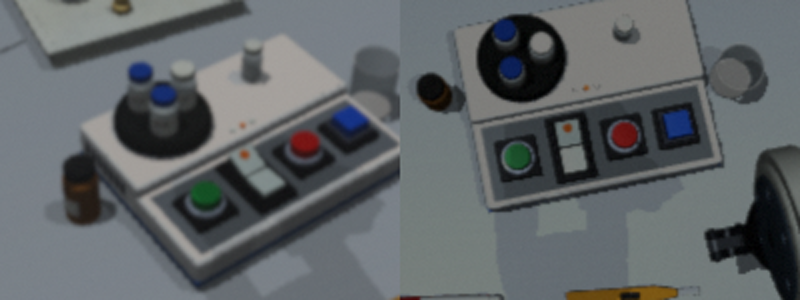

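The move was refused because every row needs a yaw. The picture shows the scene unchanged, with the arm at the lower right of the top view. I'll repeat the move with yaw in each row.

Emit:
carry_out([
  {"dp": [35, -34, 15], "yaw": 0.2},
  {"dp": [72, -70, 40], "yaw": 0.2},
  {"dp": [110, -106, 65], "yaw": 0.2},
  {"dp": [140, -135, 90], "yaw": 0.2},
  {"dp": [148, -142.5, 115], "yaw": 0.2},
  {"dp": [148, -142.5, 134], "yaw": 0.2},
  {"dp": [148, -142.5, 134], "yaw": 0.2},
  {"dp": [148, -142.5, 134], "yaw": 0.2},
])

```text
clock: 2.7
eef_pos: [524.1, 223.1, 106.0]
tcp_rot: [-3.142, -0.001, 0.154]
contact_force: [-1.0, -0.7, -0.1]
opening: 0.0
grasp_force: 0.0
```

```bash
python3 -c "
from rig import r
from h import *
go(r,(523,226,80),(523,226,66),yaw=9.05)
a=r.grab_frame('scene')[120:270,150:350,::-1];b=r.grab_frame('top')[160:310,170:370,::-1]
cv2.imwrite('pics/n2.png',cv2.resize(np.hstack([a,b]),None,fx=2,fy=2,interpolation=cv2.INTER_CUBIC))"
```

```text
t 2.7 p [524.1 223.1 106. ] yaw 8.84 F [-0.95 -0.74 -0.12] open 0.0 reach 8.0
turn -0.21400422898951454
(523, 226, 80) dp [-0.6 -3.  26. ]
(523, 226, 66) dp [-0.6 -3.  40. ]
```

View pics/n2.png

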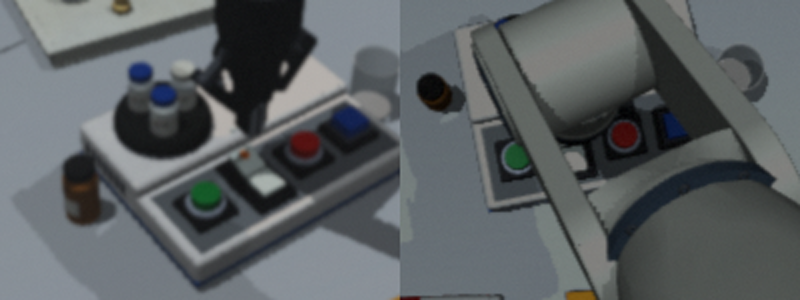

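The fingers stand just above the rocker's far half with its orange dot at about (243,155) in the left picture, and are clear of the vials. I descend in steps.

Emit:
carry_out([
  {"dp": [-0.6, -2, 13], "yaw": 0},
  {"dp": [-0.6, -3, 26], "yaw": 0},
  {"dp": [-0.6, -3, 30], "yaw": 0},
  {"dp": [-0.6, -3, 34], "yaw": 0},
  {"dp": [-0.6, -3, 37], "yaw": 0},
  {"dp": [-0.6, -3, 38.5], "yaw": 0},
  {"dp": [-0.6, -3, 38.5], "yaw": 0},
  {"dp": [-0.6, -3, 38.5], "yaw": 0},
])

```text
clock: 3.8
eef_pos: [522.7, 226.8, 67.1]
tcp_rot: [-3.142, -0.0, 0.155]
contact_force: [-1.0, -1.4, 3.9]
opening: 0.002
grasp_force: 2.1
```

Emit:
carry_out([
  {"dp": [0, 0, 1.5], "yaw": 0},
  {"dp": [0, 0, 3], "yaw": 0},
  {"dp": [0, 0, 3], "yaw": 0},
  {"dp": [0, 0, 3], "yaw": 0},
])

```text
clock: 4.3
eef_pos: [522.8, 226.9, 66.7]
tcp_rot: [-3.141, -0.001, 0.155]
contact_force: [-10.3, -5.0, 36.4]
opening: -0.004
grasp_force: 18.3
```

Hard stop reached. I lift and check.

Emit:
carry_out([
  {"dp": [0, 0, -25], "yaw": 0},
  {"dp": [0, 0, -60], "yaw": 0},
  {"dp": [0, 40, -73], "yaw": 0},
  {"dp": [0, 90, -73], "yaw": 0},
  {"dp": [0, 118, -73], "yaw": 0},
  {"dp": [0, 118, -60], "yaw": 0},
  {"dp": [0, 118, -60], "yaw": 0},
])

```text
clock: 5.18
eef_pos: [539.8, 110.5, 122.5]
tcp_rot: [-3.141, 0.002, 0.155]
contact_force: [-0.3, -0.1, -0.2]
opening: 0.002
grasp_force: 0.0
```

```bash
python3 -c "
from rig import r
from h import *
go(r,(525.5,105.5,80),(525.5,105.5,68),yaw=9.05)
a=r.grab_frame('scene')[120:270,180:380,::-1];b=r.grab_frame('top')[160:310,170:370,::-1]
cv2.imwrite('pics/n3.png',cv2.resize(np.hstack([a,b]),None,fx=2,fy=2,interpolation=cv2.INTER_CUBIC))"
```

```text
t 5.175 p [539.8 110.5 122.5] yaw 8.88 F [-0.27 -0.08 -0.22] open 0.002 reach 8.0
turn -0.1745164595925317
(525.5, 105.5, 80) dp [-14.9   2.8  42.5]
(525.5, 105.5, 68) dp [-14.9   2.8  54.5]
```

View pics/n3.png

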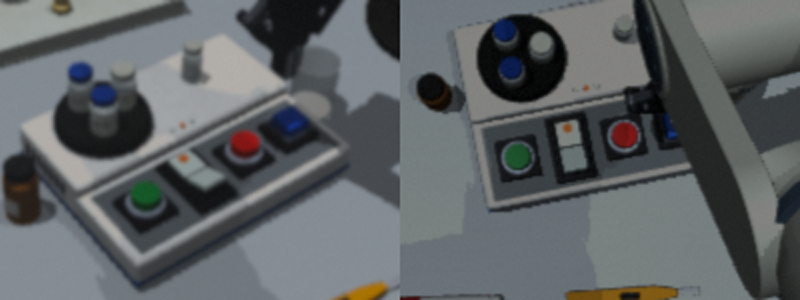

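The rocker at (197,165) in the left picture is now tipped on, with its far half level and near half raised. Blue is still up at (290,122). Now I press blue.

Emit:
carry_out([
  {"dp": [-15, 3, 0], "yaw": 0},
  {"dp": [-15, 3, 20], "yaw": 0},
  {"dp": [-15, 3, 40], "yaw": 0},
  {"dp": [-15, 3, 46], "yaw": 0},
  {"dp": [-15, 3, 50], "yaw": 0},
  {"dp": [-15, 3, 53], "yaw": 0},
  {"dp": [-15, 3, 55], "yaw": 0},
  {"dp": [-15, 3, 56], "yaw": 0},
  {"dp": [-15, 3, 56], "yaw": 0},
])

```text
clock: 6.4
eef_pos: [526.5, 105.0, 68.0]
tcp_rot: [-3.141, -0.0, 0.155]
contact_force: [-2.3, 0.3, 3.4]
opening: 0.002
grasp_force: 1.8
```

Emit:
carry_out([
  {"dp": [0, 0, 1], "yaw": 0},
  {"dp": [0, 0, 2], "yaw": 0},
  {"dp": [0, 0, 2], "yaw": 0},
  {"dp": [0, 0, 2], "yaw": 0},
])

```text
clock: 6.9
eef_pos: [526.6, 105.0, 67.4]
tcp_rot: [-3.141, -0.0, 0.155]
contact_force: [-8.2, -0.7, 23.7]
opening: 0.0
grasp_force: 11.7
```

Emit:
carry_out([
  {"dp": [0, 0, -25], "yaw": 0},
  {"dp": [-2, 0, -65], "yaw": 0},
  {"dp": [-2, -40, -75], "yaw": 0},
  {"dp": [-2, -90, -75], "yaw": 0},
  {"dp": [-2, -140, -75], "yaw": 0},
  {"dp": [-2, -172, -75], "yaw": 0},
  {"dp": [-2, -180, -65], "yaw": 0},
  {"dp": [-2, -180, -55], "yaw": 0},
  {"dp": [-2, -180, -45], "yaw": 0},
  {"dp": [-2, -180, -45], "yaw": 0},
])

```text
clock: 8.15
eef_pos: [496.2, 281.0, 109.5]
tcp_rot: [3.141, 0.002, 0.154]
contact_force: [0.2, 0.8, 0.0]
opening: 0.001
grasp_force: 0.0
```

```bash
python3 -c "
from rig import r
from h import *
go(r,(497,282.5,80),(497,282.5,68),yaw=9.05)
a=r.grab_frame('scene')[120:270,180:380,::-1];b=r.grab_frame('top')[160:310,170:370,::-1]
cv2.imwrite('pics/n4.png',cv2.resize(np.hstack([a,b]),None,fx=2,fy=2,interpolation=cv2.INTER_CUBIC))"
```

```text
t 8.15 p [496.2 281.  109.5] yaw 8.83 F [0.19 0.77 0.04] open 0.001 reach 8.0
turn -0.21823429707583486
(497, 282.5, 80) dp [ 1.  -1.3 29.5]
(497, 282.5, 68) dp [ 1.  -1.3 41.5]
```

View pics/n4.png

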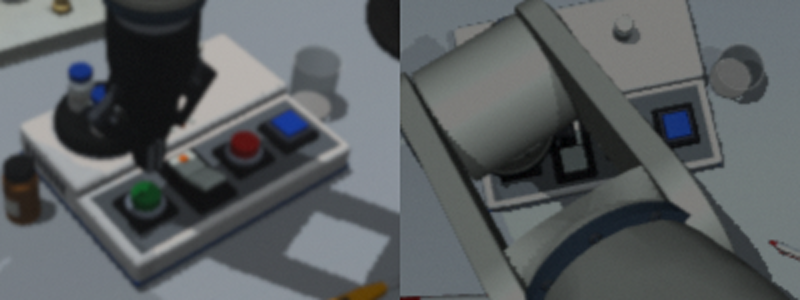

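Blue at (290,125) is now down close to its collar, the rocker is still on, and the fingers are over green at (146,195). I press and hold it.

Emit:
carry_out([
  {"dp": [1, -1.5, 15], "yaw": 0},
  {"dp": [1, -1.5, 28], "yaw": 0},
  {"dp": [1, -1.5, 33], "yaw": 0},
  {"dp": [1, -1.5, 37], "yaw": 0},
  {"dp": [1, -1.5, 40], "yaw": 0},
  {"dp": [1, -1.5, 42], "yaw": 0},
  {"dp": [1, -1.5, 43], "yaw": 0},
  {"dp": [1, -1.5, 43], "yaw": 0},
  {"dp": [1, -1.5, 43], "yaw": 0},
])

```text
clock: 9.38
eef_pos: [497.1, 284.0, 68.1]
tcp_rot: [3.141, 0.0, 0.155]
contact_force: [-3.5, -2.0, 6.7]
opening: -0.001
grasp_force: 2.8
```

Emit:
carry_out([
  {"dp": [0, 0, 1], "yaw": 0},
  {"dp": [0, 0, 1.5], "yaw": 0},
  {"dp": [0, 0, 1.5], "yaw": 0},
  {"dp": [0, 0, 1.5], "yaw": 0},
  {"dp": [0, 0, 1.5], "yaw": 0},
  {"dp": [0, 0, 1.5], "yaw": 0},
])

```text
clock: 10.12
eef_pos: [497.2, 284.0, 67.8]
tcp_rot: [-3.142, 0.0, 0.155]
contact_force: [-8.2, -4.7, 19.9]
opening: 0.002
grasp_force: 10.0
```

```bash
python3 -c "
from rig import r
from h import *
go(r)
a=r.grab_frame('scene')[120:270,180:380,::-1]
cv2.imwrite('pics/n5.png',cv2.resize(a,None,fx=4,fy=4,interpolation=cv2.INTER_CUBIC))"
```

```text
t 10.125 p [497.2 284.   67.8] yaw 8.9 F [-8.21 -4.69 19.94] open 0.002 reach 8.0
```

View pics/n5.png

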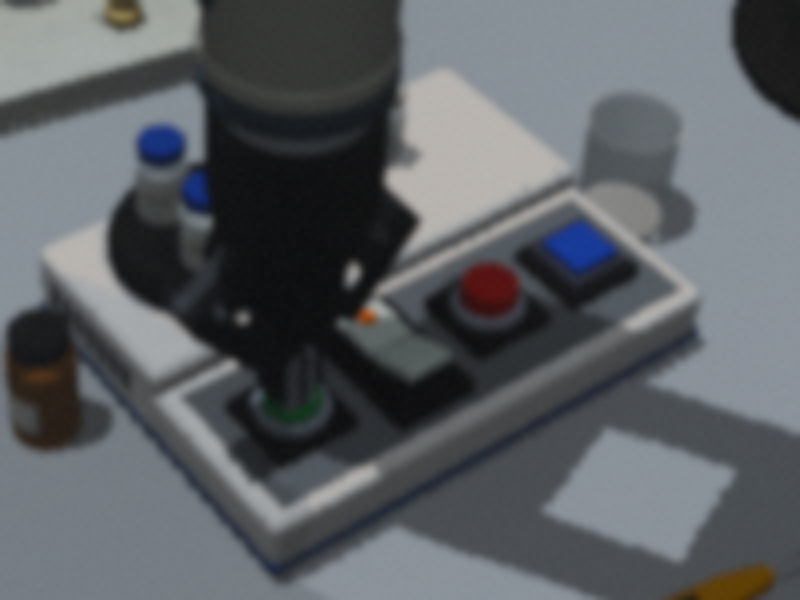

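The fingers hold green fully down at (293,405), at its hard stop with 20 N. The rocker is on, blue is down, red is up, and the amber vial and beaker have not moved. I hand the job in.

```bash
python3 -c "
from rig import r
print(r.sign_off())"
```

```text
the job is handed in; nothing more can be done
None
```

I tipped the rocker on, pushed the blue latch down, then handed in at about 10 s with the fingers holding the green key at its hard stop (about 20 N); red, the amber vial and the beaker look untouched, and the small vial, mostly hidden by the arm in the last picture, looked in place before that.

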